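Open the bead spinner: find the cap's thread hand and hold the cap off

ROBOT

A 6-joint arm with a two-finger parallel gripper is mounted at the origin on the work surface. World frame = base frame: x ahead of the robot, y to its left, z up, the work surface at z = 0. Lengths are in mm, angles in rad, forces in N, time in s.
With the tool pointing down it reaches from about 350 to 875 mm from the base axis. Payload 4.2 kg.
Tool frame: the origin (TCP) lies between the finger pads, 19 mm behind the fingertips; this is the grasp point; z points along the fingers, y is the line along which they close (so a half turn about z gives the same grasp; the last joint's range is limited). The gripper opens to 85 mm and grips with 20 to 120 N. Pads are 22 mm wide; open, the fingers measure 114 mm over their backs; the gripper's body (76 mm by 85 mm) begins 54 mm behind the grasp point. The pads swing forward as they close: fully open they stand 13 mm farther back than shut.
Start: joints at [1.527, 0.385, 0.008, 0, -1.194, -0.259], TCP at [186.339, 596.554, 250.012] pointing down, gripper open.
Joint ranges: [-3.14, 3.14], [-1.21, 2.06], [-1.07, 1.41], [-3.16, 2.05], [-2.99, -0.16], [-3.1, 3.1]. Speed limits (rad/s): [2.79, 2.79, 3.14, 3.14, 3.14, 3.14].

INTERFACE

Orientations are given as a unit quaternion [x, y, z, w].
In Python, from bench import * gives the robot as it stands.
- The arm moves only by the tool drive_tool, never from a script. Its argument "plan" is a list that holds one entry, the list of rows, each a list of 5 numbers: the closure, from -1 (fully open) to 1 (shut), then the shift along the world's x, y, z in mm, then the turn about the world's z in degrees. A call has 1 to 20 rows; each row shifts and turns the commanded pose from where the row before left it; what a row does not reach is not made up. A row lasts 1/12 s, in which the tool goes at most 41.7 mm and 7.16 degrees, less where a joint would pass 70% of its speed; a pose out of reach is approached as far as the arm can. A call is refused whole if a number of a shift passes 41.7 or a number of a turn 7.16, either way. A call with a gripper value outside its range is refused whole. The fingers move at their own pace and stop on an object; the grip force is fixed at half the most. Time passes only in rows, so rows that do not move let the fingers close. It gives the time, the measured TCP pose, the force, the opening and the grip force at its end, in the units of the state.
- read_state(): the state, without advancing time (a new reading comes with each control period).
- get_image(name): name is "scene" or "top" or "wrist"; returns (picture, depth): 480x640x3 uint8, red, green, blue; 480x640 float32, mm along the optical axis (not along the pixel's ray), 0 where there is no reading.
- camera_model(name): a dict with "fx", "fy", "cx", "cy" (pixels), "R" (3x3) and "t" (3): a world point X has camera coordinates R X + t; the wrist camera has in their place "mount" (4x4, takes a point from camera to tool coordinates, whose origin is the TCP and whose axes are the flange's). Camera axes: x right, y down, z forward; pixel columns grow to the right and rows downward; lengths in mm; the calibration is good to about 2 mm. A picture is of the moment at which its call begins: read the wrist's pose just before it. camera_model takes no time and is no camera call.
- job_done(): hands the job in; it is judged then, once.
The state is a dict: "clock": time; "joints": joint angles; "joint_vel": joint speeds; "joint_efforts": joint torques, N m; "position": TCP position; "ee_rot": TCP orientation; "contact_force": force on the tool from outside, world axes, zero at the start; "wrist_torque": the same for the moment, N m; "gripper_width": finger opening in mm; "grasp_force": force on a finger pad.
Only numpy, scipy, OpenCV 4.12 (cv2) and the standard library are available. Lean on these libraries where they do the work, as an engineer would, in place of code of your own. Each camera call takes 0.05 s, during which the arm holds its last target. There are 200 camera calls.

TASK

The bead spinner's bowl has to come out: first take the clear guard off the bowl and set it down, upright and without dropping it, wholly on the pink bead board. Then unscrew the coral cap from the spindle - its thread may be right- or left-hand and nothing shows which, so try it gently both ways, and unscrew it rather than pull it off - and lift it straight off. Finish still holding the cap in the gripper, about 10 cm above the spindle, with everything else left where it lay.

Things in the scene. Friction and masses are not known exactly. Their poses are not given: they have to be found in the camera images.
- spinner: Electric bead spinner, fixed, spindle locked: white round motor base (144 mm wide, 46 high, lilac dial on its -x side), pink bowl on it (160 mm wide, rim 98 mm above the table, wall 5). In the bowl a pink hub rises to a flat shoulder (42 mm wide, 88 mm above the table) that carries a steel spindle, threaded, 30 mm wide, 17 mm long. Origin: centre of the underside, on the spindle's axis; z up.
- cap: Coral fluted screw cap, 44 mm wide, 36 mm high, 70 g, white mark on its top from the middle along its +x. Origin: centre of its underside, z up. Screwed home it sits on the hub shoulder (underside 88 mm, top 124 mm above the table), its x along the spinner's x. Lower 20 mm: hollow skirt. Upper 16 mm: solid head to grip, TCP about 27 mm above the origin, 30 to 50 N.
- spindle_tip (a point): Top of the spindle, inside the cap, 105 mm above the table. Thread right-hand (loosens anticlockwise from above) or left-hand (clockwise), it varies. Tightening jams within 0.1 to 0.25 rad (about 1 N m, or fingers slip). Loosening turns easily (under 0.2 N m), from 0.3 rad rises 2.4 mm/rad: let the hand rise too. Free after 1.6 to 1.8 rad, not before; then lifts off. Let go part way, it stays.
- guard: Clear plastic bead guard, shallow dome with flat flange, loose on the bowl's rim over the cap: 166 mm wide, 36 mm high to its flat top, 130 g, lilac knob in the middle of the top (26 mm wide, 45 to 66 mm above the origin, thinner neck below). Origin: centre of the flange's underside, z up; 98 mm above the table at the start. Raise it 30 mm or more to clear the cap.
- board: Pink flocked bead board, fixed on the table, flat, 240 mm (its x) by 280 mm (its y), 10 mm thick, with printed darker channels and scale. Origin: centre of its underside, on the table; z up.
- pliers: Bystander: flat-nose pliers with green handles, 145 mm long, 12 mm high, lying beyond the spinner. Origin at the pivot, on the table.
- jar: Bystander: small clear bead jar with a white lid, 44 mm across, 58 mm high. Origin: centre of its underside.
- box_red: Bystander: clear case of red beads, 50 x 50 x 24 mm. Origin: centre of its underside.
- box_lilac: Bystander: clear case of lilac beads, 60 x 84 x 30 mm. Origin: centre of its underside.
- box_mint: Bystander: clear case of mint beads, 56 x 76 x 28 mm. Origin: centre of its underside.
- spool: Bystander: black spool of copper wire standing on end, 48 mm across, 30 mm high. Origin: centre of its underside.
- cutters: Bystander: side cutters with dark pink handles, 133 mm long, 12 mm high. Origin at the pivot, on the table.
There are look-alikes about, which are no part of the job. Leave any orange or purple look-alike of the spinner alone.

How it is judged:
By the outcome, as a careful person would: the job done as asked, in the order asked, and still so for the second after the job is handed in, while the arm keeps its last pose, push and grip.
It also fails if it takes over 72 s, if anything falls off the work surface, if the arm or the gripper's body presses on something with over 40 N, if the wrist force passes 120 N, or if a joint passes its speed limit or range.

## Working session

There is one attempt and no reset: what is moved stays moved. The work goes in short steps, Python scripts to look and compute and a tool call to move; the robot and the scene stay as the last step left them, time stands still between calls to the robot, and variables do not carry over. Pictures are saved under pics/ and viewed, at most 10 in all, crops included, and the job is handed in when it is done.

Besides the shell and the picture viewer there is one more tool, called as name(argument=value, ...), one argument or row to a line, values as JSON. drive_tool: Moves the arm, as the interface text tells. Its arguments: {"type":"object","properties":{"plan":{"type":"array"}},"required":["plan"]}

```bash
mkdir -p pics
python3 - <<'E'
from bench import *
import cv2,numpy as np
s=read_state();print(s)
for n in("scene","top"):
    p,d=get_image(n);cv2.imwrite(f"pics/{n}0.png",p[:,:,::-1]);np.savez(f"pics/{n}0.npz",p=p,d=d);print(n,camera_model(n))
print(camera_model("wrist"))
E
```

```text
{'clock': 0.0, 'joints': array([ 1.52658959e+00,  3.85556032e-01,  6.62000179e-03, -4.89653802e-04,
       -1.19400942e+00, -2.58574553e-01]), 'joint_vel': array([-1.31526271e-04,  1.37630952e-03, -7.62661824e-04, -8.45682969e-04,
        7.16865313e-06, -1.37038301e-03]), 'joint_efforts': array([ 1.08981549e-03, -3.92287517e+01,  1.88394678e+01,  4.18592423e+00,
       -4.63235963e-03, -1.84857377e-06]), 'position': array([186.19556003, 596.04677397, 248.92097012]), 'ee_rot': array([ 9.88548084e-01, -1.50902219e-01, -1.11294825e-04,  1.09273643e-03]), 'contact_force': array([0.36351972, 0.28751691, 0.15487199]), 'wrist_torque': array([ 0.00859719,  0.01908432, -0.03983031]), 'grasp_force': 0.0, 'gripper_width': 85.40798694025963}
scene {'fx': 492.7012357085628, 'fy': 492.7012357085628, 'cx': 316.2134334278073, 'cy': 246.80039622761365, 'R': array([[ 0.20960453,  0.97769209, -0.01356888],
       [ 0.57309474, -0.13408409, -0.80844534],
       [-0.79222999,  0.16167755, -0.58841483]]), 't': array([ -68.32608305, -230.82155019, 1769.66326418])}
top {'fx': 506.9381115038514, 'fy': 506.9381115038514, 'cx': 312.8543834942994, 'cy': 244.0402089983027, 'R': array([[ 0.02531907, -0.99964008,  0.00886904],
       [-0.9829987 , -0.02650956, -0.18168873],
       [ 0.18185845, -0.00411806, -0.9833161 ]]), 't': array([ -43.33633122,  538.84040089, 1169.35586621])}
{'fx': 415.4857026793398, 'fy': 415.4857026793398, 'cx': 316.20350731904, 'cy': 237.43483318470592, 'mount': array([[ 4.07004038e-04, -9.55221409e-01, -2.95891692e-01,
         7.44518674e+01],
       [ 9.99999827e-01,  5.14720658e-04, -2.86146004e-04,
        -4.73634990e-02],
       [ 4.25634355e-04, -2.95891525e-01,  9.55221453e-01,
        -1.23633799e+02],
       [ 0.00000000e+00,  0.00000000e+00,  0.00000000e+00,
         1.00000000e+00]])}
```

View pics/top0.png

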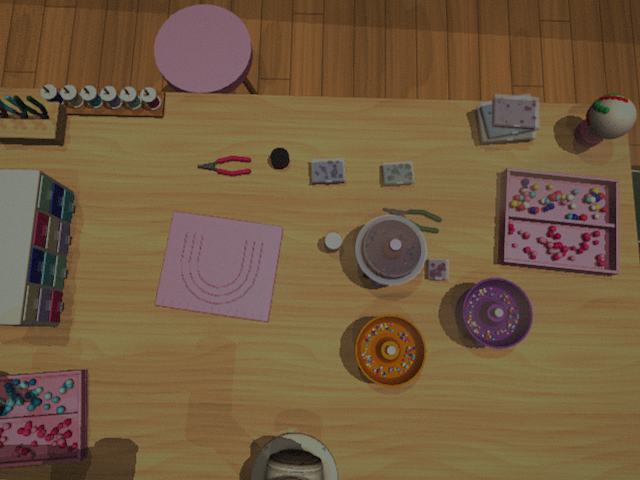

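View pics/scene0.png

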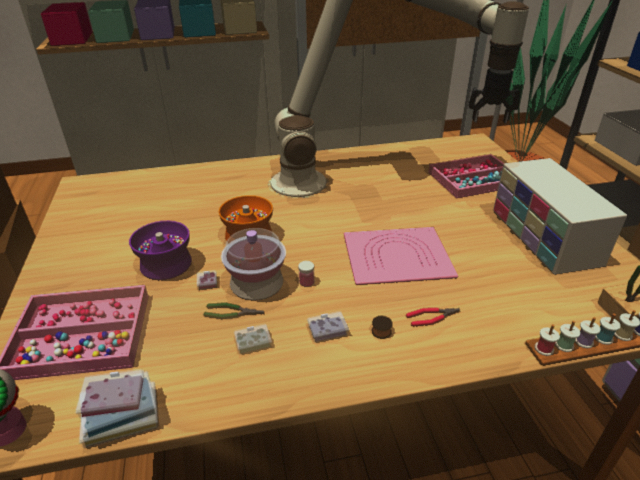

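The top view shows the guarded spinner at about (391,250) with its knob at (396,244), and the board centred at about (220,265). The jar is at (333,241) and the red case at (437,270). The orange and purple spinners are look-alikes.

```bash
cat > h.py <<'E'
import cv2,numpy as np
from bench import *
def ray(n,u,v):
    c=camera_model(n);R,t=np.array(c["R"]),np.array(c["t"])
    return -R.T@t, R.T@np.array([(u-c["cx"])/c["fx"],(v-c["cy"])/c["fy"],1])
def onz(n,u,v,z):
    o,d=ray(n,u,v);return o+d*(z-o[2])/d[2]
def two(a,b):
    (o1,d1),(o2,d2)=a,b
    k=np.linalg.lstsq(np.c_[d1,-d2],o2-o1,rcond=None)[0]
    p,q=o1+k[0]*d1,o2+k[1]*d2
    return (p+q)/2,np.linalg.norm(p-q)
E
python3 - <<'E'
from h import *
P={n:np.load(f"pics/{n}0.npz")for n in("top","scene")}
uv={}
for n,(u,v)in{"top":(396,244),"scene":(252,236)}.items():
    p=P[n]["p"];c=p[v-12:v+13,u-12:u+13]
    lab=cv2.cvtColor(c,cv2.COLOR_RGB2LAB).astype(int)
    m=(np.abs(lab-lab[12,12]).sum(2)<30).astype(np.uint8)
    _,l,st,ce=cv2.connectedComponentsWithStats(m)
    k=l[12,12];uv[n]=ce[k]+[u-12,v-12];print(n,uv[n],st[k],c[12,12],P[n]["d"][v,u])
    d=P[n]["d"];print(d[v-3:v+4:3,u-6:u+7:3])
print(two(ray("top",*uv["top"]),ray("scene",*uv["scene"])), onz("top",*uv["top"],164))
# board
p=P["top"]["p"];h=cv2.cvtColor(p,cv2.COLOR_RGB2HSV);print(h[290,170],h[290,300])
m=((h[...,0]>150)&(h[...,1]>40)).astype(np.uint8);m[:, :140]=0;m[:, 300:]=0;m[:190]=0
cs=max(cv2.findContours(m,0,2)[0],key=cv2.contourArea);r=cv2.minAreaRect(cs)
ap=cv2.approxPolyDP(cv2.convexHull(cs),8,True)[:,0];print(ap)
w=np.array([onz("top",*q,10)for q in ap]);print(w.round(1),np.linalg.norm(w-np.roll(w,1,0),axis=1),w.mean(0))
# points cloud check: jar, base
c=camera_model("top");d=P["top"]["d"]
for q in[(333,241),(391,250),(362,250),(421,250),(391,222),(391,277),(437,268)]:
    z=d[q[1],q[0]];o,dr=ray("top",*q);print(q,(o+dr*z).round(1))
cv2.imwrite("pics/crops.png",np.hstack([cv2.resize(P["top"]["p"][200:300,340:450,::-1],(440,400),interpolation=2),cv2.resize(P["scene"]["p"][220:310,210:300,::-1],(360,400),interpolation=2)]))
E
```

```text
top [395.20408163 243.95918367] [ 6  7 11 11 98] [128 123 131] 1107.561
[[1133.2388 1109.0581 1107.003  1104.3387 1136.5063]
 [1102.955  1104.9856 1107.561  1107.7445 1136.3246]
 [1103.9563 1099.2571 1100.3395 1104.4613 1128.5537]]
scene [248.625 235.5  ] [ 6 10  7  3  8] [115  91 115] 1217.098
[[1272.9667 1218.9364 1222.004  1224.5869 1276.4559]
 [1264.9113 1217.6356 1217.098  1219.0927 1265.6014]
 [1251.364  1220.5532 1222.313  1221.947  1260.7802]]
(array([ 524.9228918 , -211.03600749,  156.3023445 ]), np.float64(3.310601924207723)) [ 523.63822575 -208.06697802  164.        ]
[167  61 134] [ 19 126 132]
[[282 227]
 [267 321]
 [155 304]
 [175 211]]
[[588.3  48.7  10. ]
 [355.2  76.5  10. ]
 [389.  349.4  10. ]
 [622.  318.3  10. ]] [271.69855283 234.69820485 274.98252898 235.04645059] [488.64899493 198.22950415  10.        ]
(333, 241) [546.6 -77.1  59.6]
(391, 250) [ 511.7 -200.3  154.8]
(362, 250) [ 318.1  -24.2 1248.1]
(421, 250) [ 517.5 -271.3  131.8]
(391, 222) [ 579.6 -203.9  133.6]
(391, 277) [ 455.5 -204.5  128. ]
(437, 268) [ 492.9 -332.9   26.8]
```

View pics/crops.png

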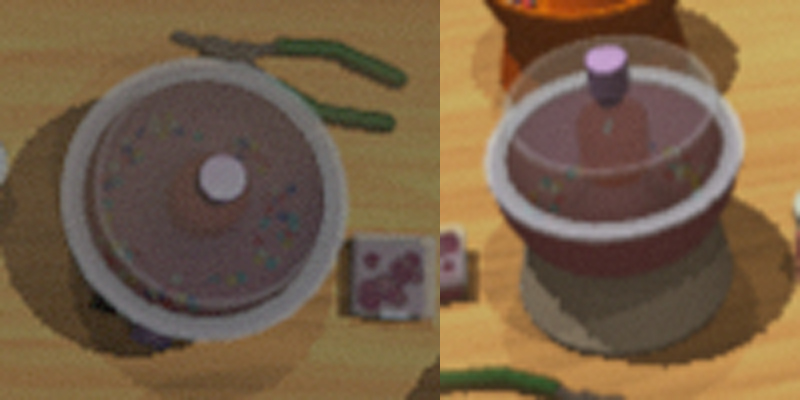

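Knob measured at about (524, -209), top z ≈ 160 (should be 164). The board centre is about (489, 198) with a yaw of about -7°, and its sides come out at 273 x 235 mm, close to the 280 x 240 given. I'll move over the spinner and turn the wrist along with the base.

drive_tool(
  plan=[
    [[-1, 23, -34, 0, -5], [-1, 23, -34, 0, -5], [-1, 23, -34, 0, -5], [-1, 23, -34, 0, -5], [-1, 23, -34, 0, -5], [-1, 23, -34, 0, -5], [-1, 23, -34, 0, -5], [-1, 23, -34, 0, -5], [-1, 23, -34, 0, -5], [-1, 23, -34, 0, -5], [-1, 9, -36, 0, -5], [-1, 9, -36, 0, -5], [-1, 9, -36, 0, -5], [-1, 9, -36, 0, -5], [-1, 9, -36, 0, -5], [-1, 9, -36, 0, -5], [-1, 9, -36, 0, -5], [-1, 9, -36, 0, -5], [-1, 9, -36, 0, -5], [-1, 0, 0, 0, 0]],
  ],
)

```text
clock: 1.77
position: [497.8, -72.1, 249.4]
ee_rot: [-0.553, 0.833, -0.0, -0.001]
contact_force: [0.6, 1.2, -0.7]
gripper_width: 85.5
grasp_force: 0.0
```

drive_tool(
  plan=[
    [[-1, 7, -30, 0, -5], [-1, 7, -30, 0, -5], [-1, 6, -25, 0, -5], [-1, 6, -27, 0, 0], [-1, 0, 0, 0, 0], [-1, 0, 0, 0, 0], [-1, 0, 0, 0, 0]],
  ],
)

```text
clock: 2.35
position: [522.9, -179.1, 249.5]
ee_rot: [-0.443, 0.896, 0.0, -0.0]
contact_force: [0.1, 0.4, 0.9]
gripper_width: 85.2
grasp_force: 0.0
```

```bash
cat >> h.py <<'E'
from scipy.spatial.transform import Rotation as Ro
def wshot(name):
    s=read_state();p,d=get_image("wrist");c=camera_model("wrist")
    T=np.eye(4);T[:3,:3]=Ro.from_quat(s["ee_rot"]).as_matrix();T[:3,3]=s["position"]
    T=T@np.array(c["mount"]);np.savez(f"pics/{name}.npz",p=p,d=d,T=T);cv2.imwrite(f"pics/{name}.png",p[:,:,::-1]);return s,p,d,T
def wz(T,u,v,z):
    c=camera_model("wrist");d=T[:3,:3]@np.array([(u-c["cx"])/c["fx"],(v-c["cy"])/c["fy"],1]);o=T[:3,3];return o+d*(z-o[2])/d[2]
E
python3 - <<'E'
from h import *
s,p,d,T=wshot("w1");print(s["position"],s["joints"],s["ee_rot"],s["clock"],s["contact_force"])
E
```

```text
[ 522.93784965 -179.09230815  249.49919391] [-3.68801454e-02  2.63078934e-01 -1.71268847e-01 -4.38774962e-04
 -1.13760760e+00 -6.14854797e-01] [-4.43444807e-01  8.96301471e-01  4.51055048e-04 -4.14766568e-04] 2.35 [0.12764789 0.35098603 0.91346349]
```

View pics/w1.png

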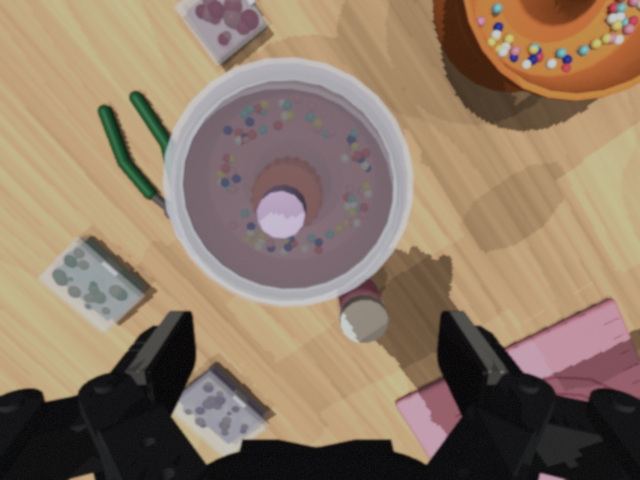

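The wrist view shows the knob top at about (281,214) and the flange ring centred at about (289,181). The jar stands at (363,313), and the board's corner is at lower right.

Run:
```python
from h import *
a=np.load("pics/w1.npz");p,T=a["p"],a["T"]
m=cv2.inRange(cv2.cvtColor(p,cv2.COLOR_RGB2HSV),(110,15,170),(175,110,255));m[:170]=0;m[250:]=0;m[:,:240]=0;m[:,320:]=0
c=max(cv2.findContours(m,0,2)[0],key=cv2.contourArea);q,r=cv2.minEnclosingCircle(c);print(q,r)
k=wz(T,*q,164);print("knob",k,"dia",2*np.linalg.norm(wz(T,q[0]+r,q[1],164)-k))
g=cv2.cvtColor(p,cv2.COLOR_RGB2HSV);m=((g[...,1]<35)&(g[...,2]>140)).astype(np.uint8);m[:50]=0;m[310:]=0;m[:,:155]=0;m[:,420:]=0
c=max(cv2.findContours(m,0,2)[0],key=cv2.contourArea);q,r=cv2.minEnclosingCircle(c);e=cv2.fitEllipse(cv2.convexHull(c));print(q,r,e)
for z in(98,101):
  w=wz(T,*e[0],z);print("ring",w,"dia",np.linalg.norm(wz(T,q[0]+r,q[1],z)-wz(T,q[0]-r,q[1],z)))
```

```text
(280.3709716796875, 214.6290283203125) 23.68521499633789
knob [ 522.61876097 -208.21763194  164.        ] dia 24.5316739017433
(287.9034729003906, 181.2228546142578) 126.15132141113281 ((287.659912109375, 181.30165100097656), (246.71095275878906, 251.89552307128906), 123.71453094482422)
ring [ 518.97202604 -213.4500931    98.        ] dia 167.79331070867082
ring [ 518.5107975  -213.72521216  101.        ] dia 165.96389556278493
```

drive_tool(
  plan=[
    [[-1, 0, -30, -20, 0], [-1, 0, 0, -30, 0], [-1, 0, 0, -25, 0], [-1, 0, 0, -12, 0], [-1, 0, 0, -6, 0], [0, 0, 0, 0, 0], [1, 0, 0, 0, 0], [1, 0, 0, 0, 0], [1, 0, 0, 0, 0], [1, 0, 0, 0, 0], [1, 0, 0, 0, 0], [1, 0, 0, 0, 0], [1, 0, 0, 0, 0], [1, 0, 0, 0, 0]],
  ],
)

```text
clock: 3.57
position: [524.0, -209.5, 158.4]
ee_rot: [-0.444, 0.896, -0.001, 0.001]
contact_force: [-1.6, 2.6, 5.7]
gripper_width: 23.9
grasp_force: 59.4
```

drive_tool(
  plan=[
    [[1, 0, 0, 4, 0], [1, 0, 0, 10, 0], [1, 0, 0, 15, 0], [1, 0, 0, 20, 0], [1, 0, 0, 20, 0], [1, 0, 0, 15, 0], [1, 0, 0, 6, 0], [1, 0, 0, 0, 0], [1, 0, 0, 0, 0]],
  ],
)

```text
clock: 4.32
position: [522.8, -209.3, 246.4]
ee_rot: [-0.443, 0.896, 0.001, -0.0]
contact_force: [0.5, -0.3, -2.3]
gripper_width: 23.9
grasp_force: 59.1
```

Run:
```python
from h import *
s,p,d,T=wshot("w2");print(s["contact_force"],s["joints"])
q,_=get_image("scene");t,_=get_image("top")
cv2.imwrite("pics/s2.png",np.hstack([cv2.resize(q[150:330,180:340,::-1],(400,450)),cv2.resize(t[180:320,330:460,::-1],(400,450))]))
```

```text
[ 0.50837718 -0.30099673 -2.25442754] [-9.33762935e-02  2.83012438e-01 -1.51317880e-01 -7.50104941e-04
 -1.13740717e+00 -5.58596692e-01]
```

View pics/s2.png

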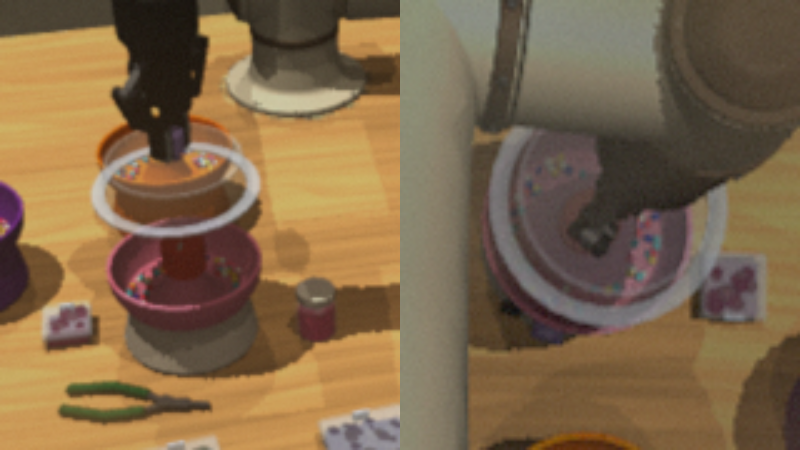

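drive_tool(
  plan=[
    [[1, -1, 12, 0, 0], [1, -2, 25, 0, 0], [1, -3, 35, 0, 0], [1, -3, 37, 0, 0], [1, -3, 37, 0, 0], [1, -3, 37, 0, 0], [1, -3, 37, 0, 0], [1, -3, 37, 0, 0], [1, -3, 37, 0, 0], [1, -3, 37, 0, 0], [1, -3, 35, 0, 0], [1, -3, 25, 0, 0], [1, -2, 16, 0, 0], [1, 0, 0, 0, 0], [1, 0, 0, 0, 0], [1, 0, 0, 0, 0]],
  ],
)

```text
clock: 5.8
position: [487.8, 197.2, 246.5]
ee_rot: [-0.443, 0.896, -0.0, -0.001]
contact_force: [-0.4, 0.8, -2.7]
gripper_width: 23.8
grasp_force: 59.2
```

drive_tool(
  plan=[
    [[1, 0, 0, -15, 0], [1, 0, 0, -30, 0], [1, 0, 0, -35, 0], [1, 0, 0, -35, 0], [1, 0, 0, -30, 0], [1, 0, 0, -15, 0], [1, 0, 0, -5, 0], [1, 0, 0, 0, 0], [1, 0, 0, 0, 0]],
  ],
)

```text
clock: 6.55
position: [489.2, 197.4, 82.9]
ee_rot: [-0.443, 0.896, -0.0, 0.001]
contact_force: [0.4, -0.4, -1.2]
gripper_width: 23.9
grasp_force: 59.2
```

Run:
```python
from h import *
p,d=get_image("scene");np.savez("pics/s3.npz",p=p,d=d)
t,_=get_image("top")
cv2.imwrite("pics/s3.png",np.hstack([cv2.resize(p[180:310,320:480,::-1],(400,325)),cv2.resize(t[190:330,130:300,::-1],(400,325))]))
```

```text
(no output)
```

View pics/s3.png

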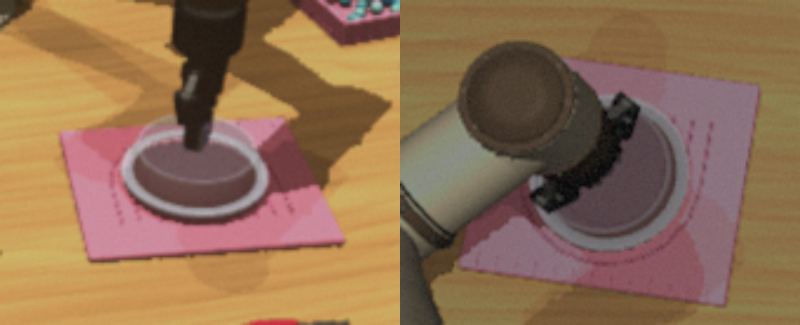

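The guard hangs level over the middle of the board, with a clear margin on all sides and about 12 mm still to go. I'll lower it until it touches.

drive_tool(
  plan=[
    [[1, 0, 0, -4, 0], [1, 0, 0, -3, 0], [1, 0, 0, -2, 0], [1, 0, 0, -1, 0], [1, 0, 0, 0, 0], [1, 0, 0, 0, 0]],
  ],
)

```text
clock: 7.15
position: [488.3, 197.6, 72.0]
ee_rot: [-0.444, 0.896, -0.0, -0.0]
contact_force: [-1.3, 0.6, -2.3]
gripper_width: 23.9
grasp_force: 59.2
```

drive_tool(
  plan=[
    [[1, 0, 0, -1, 0], [1, 0, 0, -1, 0], [1, 0, 0, 0, 0]],
  ],
)

```text
clock: 7.4
position: [488.5, 197.7, 70.4]
ee_rot: [-0.444, 0.896, -0.0, 0.0]
contact_force: [-0.9, -0.0, 1.8]
gripper_width: 24.2
grasp_force: 59.5
```

drive_tool(
  plan=[
    [[1, 0, 0, -1, 0], [1, 0, 0, 0, 0], [0.4, 0, 0, 0, 0], [0, 0, 0, 0, 0], [-0.5, 0, 0, 0, 0], [-1, 0, 0, 0, 0], [-1, 0, 0, 0, 0], [-1, 0, 0, 0, 0], [-1, 0, 0, 5, 0], [-1, 0, 0, 10, 0], [-1, 0, 0, 20, 0], [-1, 0, 0, 30, 0], [-1, 0, 0, 35, 0], [-1, 0, 0, 38, 0], [-1, 0, 0, 38, 0]],
  ],
)

```text
clock: 8.65
position: [488.0, 197.2, 247.8]
ee_rot: [-0.443, 0.896, -0.0, 0.0]
contact_force: [0.3, 1.7, 0.9]
gripper_width: 85.4
grasp_force: 0.0
```

drive_tool(
  plan=[
    [[-1, 2, -15, 0, 0], [-1, 3, -30, 0, 0], [-1, 3, -38, 0, 0], [-1, 3, -38, 0, 0], [-1, 3, -38, 0, 0], [-1, 3, -38, 0, 0], [-1, 3, -38, 0, 0], [-1, 3, -38, 0, 0], [-1, 3, -38, 0, 0], [-1, 3, -30, 0, 0], [-1, 2, -19, 0, 0], [-1, 0, 0, 0, 0], [-1, 0, 0, 0, 0], [-1, 0, 0, 0, 0]],
  ],
)

```text
clock: 9.82
position: [519.2, -162.1, 245.5]
ee_rot: [-0.443, 0.896, -0.0, 0.0]
contact_force: [-0.2, 0.4, 0.2]
gripper_width: 85.5
grasp_force: 0.0
```

Run:
```python
from h import *
s,p,d,T=wshot("w4");print(s["position"],s["joints"],s["ee_rot"],s["clock"])
t,_=get_image("top")
cv2.imwrite("pics/w4b.png",np.hstack([cv2.resize(p[:,:,::-1],(480,360)),cv2.resize(t[190:330,130:300,::-1],(320,360))]))
```

```text
[ 519.1686652  -162.10798502  245.52703347] [-4.52586996e-03  2.50242903e-01 -1.99452688e-01 -1.72593808e-04
 -1.12055181e+00 -6.47233752e-01] [-4.43482815e-01  8.96282830e-01 -5.33515267e-05  2.80217589e-04] 9.8167
```

View pics/w4b.png

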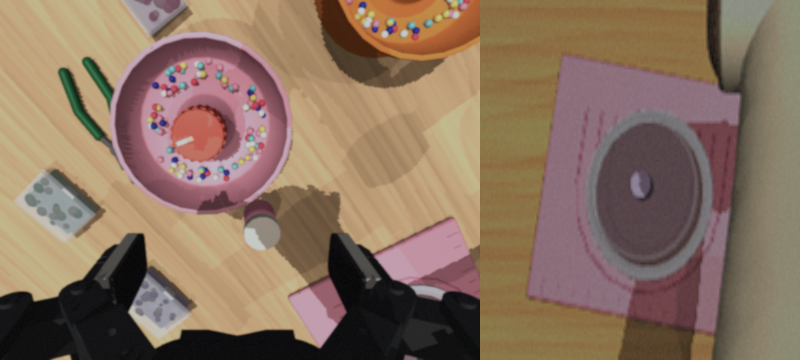

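The guard stands upright inside the board. The open bowl shows the coral cap, with its top at about (266,178) in full-size pixels and its white mark pointing left.

Run:
```python
from h import *
a=np.load("pics/w4.npz");p,T=a["p"],a["T"]
h=cv2.cvtColor(p,cv2.COLOR_RGB2HSV);print(h[180,285],h[150,280],h[178,235])
m=cv2.inRange(h,(0,120,170),(14,255,255));m[:130]=0;m[230:]=0;m[:,:210]=0;m[:,:][:,320:]=0
m=cv2.morphologyEx(m,cv2.MORPH_CLOSE,np.ones((9,9)));m=cv2.morphologyEx(m,cv2.MORPH_OPEN,np.ones((9,9)))
c=max(cv2.findContours(m,0,2)[0],key=cv2.contourArea);q,r=cv2.minEnclosingCircle(c);print(q,r,cv2.boundingRect(c),cv2.fitEllipse(c))
for z in(124,):
  print("cap",wz(T,*q,z),wz(T,*cv2.fitEllipse(c)[0],z),"dia",np.linalg.norm(wz(T,q[0]+r,q[1],z)-wz(T,q[0]-r,q[1],z)))
# bowl rim outer
m=cv2.inRange(h,(160,40,60),(179,160,255));m[285:]=0;m[:,:140]=0;m[:,395:]=0
c=max(cv2.findContours(m,0,2)[0],key=cv2.contourArea);e=cv2.fitEllipse(cv2.convexHull(c));print(e)
w=wz(T,*e[0],98);print("rim",w,np.linalg.norm(wz(T,e[0][0]+e[1][0]/2,e[0][1],98)-w)*2)
```

```text
[  4 140 191] [  3 144 166] [  4 144 191]
(263.5, 179.5) 37.58333969116211 (228, 144, 70, 71) ((262.97589111328125, 179.56765747070312), (67.20011901855469, 72.47261810302734), 141.1884002685547)
cap [ 521.50675089 -208.76118294  124.        ] [ 521.77898156 -208.91826511  124.        ] dia 44.489078001132235
((271.4427185058594, 169.45384216308594), (237.46688842773438, 258.04248046875), 131.9860076904297)
rim [ 518.41054316 -209.32365027   98.        ] 154.39424667137197
```

drive_tool(
  plan=[
    [[-1, 1, -24, 0, 0], [-1, 1, -23, -15, 0], [-1, 0, 0, -35, 0], [-1, 0, 0, -35, 0], [-1, 0, 0, -28, 0], [-1, 0, 0, -13, 0], [-1, 0, 0, -4, 0], [-1, 0, 0, 0, 0], [0, 0, 0, 0, 0], [1, 0, 0, 0, 0], [1, 0, 0, 0, 0], [1, 0, 0, 0, 0], [1, 0, 0, 0, 0], [1, 0, 0, 0, 0], [1, 0, 0, 0, 0], [1, 0, 0, 0, 0]],
  ],
)

```text
clock: 11.25
position: [522.7, -209.9, 116.9]
ee_rot: [-0.444, 0.896, -0.001, 0.001]
contact_force: [0.4, -0.0, 6.3]
gripper_width: 42.6
grasp_force: 60.3
```

```bash
cat > st.py <<'E'
from h import *
s=read_state();print(s["position"].round(1),"F",s["contact_force"].round(1),"M",s["wrist_torque"].round(2),"yaw",np.degrees(Ro.from_quat(s["ee_rot"]).as_euler("zyx"))[0].round(1),"q1,6",s["joints"][[0,5]].round(3),s["gripper_width"],s["grasp_force"],s["clock"])
E
python3 st.py
```

```text
[ 522.7 -209.9  116.9] F [ 0.4 -0.   6.3] M [-0.01 -0.    0.02] yaw 127.3 q1,6 [-0.094 -0.558] 42.568216820025256 60.27322270179866 11.25
```

drive_tool(
  plan=[
    [[1, 0, 0, 0, 3], [1, 0, 0, 0, 3], [1, 0, 0, 0, 3], [1, 0, 0, 0, 2], [1, 0, 0, 0, 0]],
  ],
)

```text
clock: 11.67
position: [522.8, -209.9, 116.9]
ee_rot: [-0.526, 0.851, -0.001, 0.002]
contact_force: [1.5, -0.1, 6.0]
gripper_width: 42.4
grasp_force: 60.7
```

```bash
python3 st.py
```

```text
[ 522.8 -209.9  116.9] F [ 1.5 -0.1  6. ] M [ 0.1  -0.07 -1.13] yaw 116.6 q1,6 [-0.094 -0.369] 42.44542052311118 60.70712359913159 11.6667
```

Turning anticlockwise jams at -1.1 N m, so the thread looks left-hand. I'll try clockwise.

drive_tool(
  plan=[
    [[1, 0, 0, 0, -4], [1, 0, 0, 0, -4], [1, 0, 0, 0, -4], [1, 0, 0, 0, -4], [1, 0, 0, 0, -4], [1, 0, 0, 0, -4], [1, 0, 0, 0, 0]],
  ],
)

```text
clock: 12.25
position: [522.5, -209.9, 116.9]
ee_rot: [-0.338, 0.941, -0.001, 0.001]
contact_force: [-0.6, -0.7, 7.4]
gripper_width: 42.4
grasp_force: 60.6
```

```bash
python3 st.py
```

```text
[ 522.5 -209.9  116.9] F [-0.6 -0.7  7.4] M [ 0.01  0.11 -0.12] yaw 140.5 q1,6 [-0.094 -0.788] 42.37569142504989 60.623239258420654 12.25
```

drive_tool(
  plan=[
    [[1, 0, 0, 0, -5], [1, 0, 0, 0.25, -6], [1, 0, 0, 0.25, -6], [1, 0, 0, 0.25, -6], [1, 0, 0, 0.25, -6], [1, 0, 0, 0.25, -6], [1, 0, 0, 0.25, -6], [1, 0, 0, 0, 0]],
  ],
)

```text
clock: 12.92
position: [522.5, -209.7, 118.5]
ee_rot: [0.013, 1.0, -0.0, 0.002]
contact_force: [-0.8, -0.2, 7.2]
gripper_width: 42.2
grasp_force: 60.6
```

```bash
python3 st.py
```

```text
[ 522.5 -209.7  118.5] F [-0.8 -0.2  7.2] M [0.25 0.25 0.01] yaw -178.5 q1,6 [-0.094 -1.504] 42.244451575140154 60.63251060899347 12.9167
```

drive_tool(
  plan=[
    [[1, 0, 0, 0.25, -6], [1, 0, 0, 0.25, -6], [1, 0, 0, 0.25, -6], [1, 0, 0, 0.25, -6], [1, 0, 0, 0.25, -6], [1, 0, 0, 0.25, -6], [1, 0, 0, 0.25, -6], [1, 0, 0, 0.25, -6], [1, 0, 0, 0.25, -6], [1, 0, 0, 0, -6], [1, 0, 0, 0, 0]],
  ],
)

```text
clock: 13.83
position: [523.1, -209.1, 121.0]
ee_rot: [0.511, 0.859, 0.001, 0.002]
contact_force: [0.4, 3.6, 7.6]
gripper_width: 42.2
grasp_force: 60.7
```

```bash
python3 st.py
```

```text
[ 523.1 -209.1  121. ] F [0.4 3.6 7.6] M [ 1.07 -0.01 -0.1 ] yaw -118.5 q1,6 [-0.093 -2.552] 42.227756522842924 60.7368194143055 13.8333
```

drive_tool(
  plan=[
    [[1, 0, 0, 1, -3], [1, 0, 0, 1, 0], [1, 0, 0, 1, 0], [1, 0, 0, 0, 0]],
  ],
)

```text
clock: 14.17
position: [522.8, -209.0, 122.0]
ee_rot: [0.532, 0.847, 0.001, 0.001]
contact_force: [3.8, 3.5, -0.3]
gripper_width: 42.4
grasp_force: 61.1
```

```bash
python3 st.py
```

```text
[ 522.8 -209.   122. ] F [ 3.8  3.5 -0.3] M [ 1.04 -1.25 -0.03] yaw -115.7 q1,6 [-0.093 -2.599] 42.39959294287149 61.12660733793746 14.1667
```

drive_tool(
  plan=[
    [[1, 0, 0, 1, 0], [1, 0, 0, 1, 0], [1, 0, 0, 1, 0], [1, 0, 0, 0, 0]],
  ],
)

```text
clock: 14.5
position: [522.1, -209.0, 124.7]
ee_rot: [0.532, 0.847, 0.001, 0.0]
contact_force: [3.5, 3.7, -0.3]
gripper_width: 42.0
grasp_force: 61.3
```

```bash
python3 st.py
```

```text
[ 522.1 -209.   124.7] F [ 3.5  3.7 -0.3] M [ 1.23 -1.07 -0.03] yaw -115.7 q1,6 [-0.093 -2.599] 41.99559069192439 61.281108107068576 14.5
```

The cap has turned 2.0 rad and rises with no axial force, so it's free. Next is the straight lift.

drive_tool(
  plan=[
    [[1, 0, 0, 4, 0], [1, 0, 0, 8, 0], [1, 0, 0, 12, 0], [1, 0, 0, 18, 0], [1, 0, 0, 20, 0], [1, 0, 0, 20, 0], [1, 0, 0, 15, 0], [1, 0, 0, 8, 0], [1, 0, 0, 4, 0], [1, 0, 0, 0, 0], [1, 0, 0, 0, 0], [1, 0, 0, 0, 0], [1, 0, 0, 0, 0]],
  ],
)

```text
clock: 15.58
position: [520.7, -209.4, 232.5]
ee_rot: [0.533, 0.846, -0.001, -0.001]
contact_force: [0.7, -0.5, -1.3]
gripper_width: 42.1
grasp_force: 61.3
```

```bash
python3 st.py
python3 - <<'E'
from h import *
q,_=get_image("scene");t,_=get_image("top");s,p,d,T=wshot("w5")
cv2.imwrite("pics/s5.png",np.hstack([cv2.resize(q[150:350,160:480,::-1],(480,360)),cv2.resize(p[:,:,::-1],(320,360))]))
E
```

```text
[ 520.7 -209.4  232.5] F [ 0.7 -0.5 -1.3] M [-0.   -0.04 -0.01] yaw -115.6 q1,6 [-0.094 -2.6  ] 42.14663727107856 61.322967957530636 15.5833
```

View pics/s5.png

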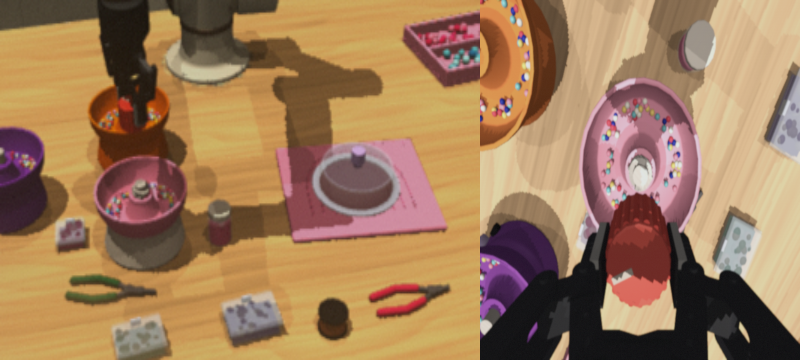

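The cap is in the gripper with its underside about 99 mm above the spindle tip. The bare spindle shows in the bowl, the guard is upright on the board, and the bystanders lie where they were. I'm handing it in.

```bash
python3 -c "
from bench import *
print(job_done())"
```

```text
the job is handed in; nothing more can be done
None
```

The job is handed in: the guard stands upright on the bead board, and the cap, unscrewed clockwise (left-hand thread), is held about 10 cm above the spindle with nothing else visibly moved.

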